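# Put three battery packs on charge in their own cradles

## Task

Put each of the three battery packs into the charging cradle whose pocket fits it, lying flat on the pocket floor with its brass contact end towards the cradle's contact housing; the small pack has been left in the long pack's cradle and has to move to its own. Set them down gently without dropping, throwing or turning them over, and leave everything else on the bench where it is.

Things in the scene. Friction and masses are not known exactly. Their poses are not given: they have to be found in the camera images.
- long_pack: long battery pack: grey rectangular block 120 long (x) x 40 wide (y) x 40 mm high (z), about 420 g. Origin: centre of its underside. Its two brass contacts are on the +x end and wrap over the top edge there; the -x end has two dark ribs
- long_pack_contacts (a point): middle of the contact (+x) end face of the long pack: 60 mm along x from its origin and 20 mm above its underside
- wide_pack: wide battery pack: grey rectangular block 90 long (x) x 62 wide (y) x 40 mm high (z), about 480 g. Origin: centre of its underside. Its two brass contacts are on the +x end and wrap over the top edge there; the -x end has two dark ribs
- wide_pack_contacts (a point): middle of the contact (+x) end face of the wide pack: 45 mm along x from its origin and 20 mm above its underside
- small_pack: small battery pack: grey rectangular block 72 long (x) x 40 wide (y) x 40 mm high (z), about 260 g. Origin: centre of its underside. Its two brass contacts are on the +x end and wrap over the top edge there; the -x end has two dark ribs
- small_pack_contacts (a point): middle of the contact (+x) end face of the small pack: 36 mm along x from its origin and 20 mm above its underside
- long_cradle: charging cradle for the long pack, fixed to the bench: white block 150 x 70 mm, top face 22 mm above the bench, with a rectangular pocket 126 (x) x 46 (y) mm, 14 mm deep (floor 8 mm above the bench, mouth bevelled 3 mm). Origin: under the pocket's centre, on the bench. At its +x end stands the contact housing, 34 mm long, 70 mm wide, 38 mm high, with two brass contacts facing the pocket
- long_cradle_contacts (a point): middle of the pocket's contact (+x) end wall in the long cradle, 63 mm along x from the cradle's origin, 28 mm above the bench
- wide_cradle: charging cradle for the wide pack, fixed to the bench: white block 120 x 92 mm, top face 22 mm above the bench, with a rectangular pocket 96 (x) x 68 (y) mm, 14 mm deep (floor 8 mm above the bench, mouth bevelled 3 mm). Origin: under the pocket's centre, on the bench. At its +x end stands the contact housing, 34 mm long, 92 mm wide, 38 mm high, with two brass contacts facing the pocket
- wide_cradle_contacts (a point): middle of the pocket's contact (+x) end wall in the wide cradle, 48 mm along x from the cradle's origin, 28 mm above the bench
- small_cradle: charging cradle for the small pack, fixed to the bench: white block 102 x 70 mm, top face 22 mm above the bench, with a rectangular pocket 78 (x) x 46 (y) mm, 14 mm deep (floor 8 mm above the bench, mouth bevelled 3 mm). Origin: under the pocket's centre, on the bench. At its +x end stands the contact housing, 34 mm long, 70 mm wide, 38 mm high, with two brass contacts facing the pocket
- small_cradle_contacts (a point): middle of the pocket's contact (+x) end wall in the small cradle, 39 mm along x from the cradle's origin, 28 mm above the bench
- heatsink: bystander: loose finned aluminium heatsink 54 (x) x 26 (y) x 30 mm high, beside the long pack; origin: centre of its underside
- transformer: bystander: loose small transformer block 54 (x) x 26 (y) x 34 mm high, beside the wide pack; origin: centre of its underside
- jar: bystander: loose glass jar, 62 mm across, 85 mm high, between the two mats; origin: centre of its underside
- spray_can: bystander: loose spray can, 52 mm across, 170 mm high, on the bench's far half; origin: centre of its underside
- spool: bystander: loose solder spool standing on its flange, 54 mm across, 46 mm high, in front of the cradles; origin: centre of its underside

How it is judged:
By the outcome, as a careful person would: the job done as asked, in the order asked, and still so for the second after the job is handed in, with the robot touching nothing.
It also fails if it takes over 69 s, if anything falls off the work surface, if the arm or the gripper's body presses on something with over 40 N, if the wrist force passes 120 N, or if a joint passes its speed limit or range.

## Robot

A 6-joint arm with a two-finger parallel gripper is mounted at the origin on the work surface. World frame = base frame: x ahead of the robot, y to its left, z up, the work surface at z = 0. Lengths are in m, angles in rad, forces in N, time in s.
With the tool pointing down it reaches from about 0.275 to 0.85 m from the base axis. Payload 19 kg.
Tool frame: the origin (TCP) lies midway between the tips of the shut fingers; the grasp point (between the pads) lies 19 mm behind it; z points along the fingers, y is the line along which they close (so a half turn about z gives the same grasp; the last joint's range is limited). The gripper opens to 85 mm and grips with 20 to 120 N. Pads are 22 mm wide; open, the fingers measure 114 mm over their backs; the gripper's body (76 mm by 85 mm) begins 54 mm behind the grasp point. The pads swing forward as they close: fully open they stand 13 mm farther back than shut.
Start: joints at [1.15, 0.15, 1.437, -0, 1.554, -0.134], TCP at [0.163, 0.551, 0.231] pointing down, gripper open.
Joint ranges: [-2.8, 2.8], [-0.68, 2.1], [0.12, 2.68], [-1.39, 4.53], [0.16, 2.79], [-2.81, 2.81]. Speed limits (rad/s): [1.89, 1.89, 2.22, 3.01, 3.01, 3.01].

## Interface

Orientations are given as a unit quaternion [w, x, y, z].
In Python, from rig import env, optics, close_job gives the robot as it stands.
- The arm moves only by the tool carry_out, never from a script. Its argument "commands" is a list that holds one entry, the list of rows, each a list of 5 numbers: the shift along the world's x, y, z scaled (see below), then the turn about the world's z scaled (see below), then the opening, from -1 (shut) to 1 (fully open). A call has 1 to 12 rows; each row is the pose to reach, as a shift and turn from the pose commanded when the call began; what a row does not reach only later rows make up. The controller multiplies each number of a shift by 30 cm and each number of a turn by pi/2 rad. A row lasts 1/12 s, in which the tool goes at most 41.7 mm and 7.16 degrees, less where a joint would pass 70% of its speed; a pose out of reach is approached as far as the arm can. A call with a number of a shift or a turn outside -1 to 1 is refused whole. A call with a gripper value outside its range is refused whole. The fingers move at their own pace and stop on an object; "grip_force" is the grip in N (left out, the last holds). Time passes only in rows, so rows that repeat a pose let the fingers close. It gives the time, the measured TCP pose, the force, the opening and the grip force at its end, in the units of the state.
- env.get_obs(): the state, without advancing time (a new reading comes with each control period).
- optics.read_camera(name): name is "scene" or "top" or "wrist"; returns a dict with "pixels" (420x560x3 uint8, red, green, blue), "fx", "fy", "cx", "cy" (pixels), "position" and "attitude" of the camera in the world. Camera axes: x right, y down, z forward; pixel columns grow to the right and rows downward; lengths in m; the calibration is good to about 2 mm. The wrist camera is an equidistant fisheye: a pixel r from the principal point sees the ray r / f radians off the axis. A picture is of the moment at which its call begins. There is no depth.
- close_job(): hands the job in; it is judged then, once.
The state is a dict: "time_s": time; "qpos": joint angles; "dq": joint speeds; "joint_torque": joint torques, N m; "eef_pos": TCP position; "ee_rot": TCP orientation; "contact_force": force on the tool from outside, world axes, zero at the start; "torque": the same for the moment, N m; "opening": finger opening in m; "finger_force": force on a finger pad.
Only numpy, scipy, OpenCV 4.12 (cv2) and the standard library are available. Lean on these libraries where they do the work, as an engineer would, in place of code of your own. Each camera call takes 0.05 s, during which the arm holds its last target. There are 200 camera calls.

## Working session

There is one attempt and no reset: what is moved stays moved. The work goes in short steps, Python scripts to look and compute and a tool call to move; the robot and the scene stay as the last step left them, time stands still between calls to the robot, and variables do not carry over. Pictures are saved under pics/ and viewed, at most 10 in all, crops included, and the job is handed in when it is done.

Besides the shell and the picture viewer there is one more tool, called in YAML: its name, and indented under it one key for each argument. carry_out: Moves the arm, as the interface text tells. Its arguments: {"type":"object","properties":{"commands":{"type":"array"},"grip_force":{"type":"number"}},"required":["commands"]}

```bash
mkdir -p pics
python3 - <<'E'
from rig import env, optics
import cv2
for n in ("top","scene"):
    c=optics.read_camera(n); cv2.imwrite(f"pics/{n}0.png",c["pixels"][:,:,::-1])
    print(n,{k:v for k,v in c.items() if k!="pixels"})
print(env.get_obs())
E
```

```text
top {'fx': 503.51631192922815, 'fy': 503.51631192922815, 'cx': 280.696155080255, 'cy': 212.87050992031442, 'position': array([ 0.36403343, -0.01603766,  1.46363556]), 'attitude': array([-0.04966159,  0.71259985, -0.6980662 ,  0.04938387])}
scene {'fx': 465.5289615498552, 'fy': 465.5289615498552, 'cx': 278.74345425199425, 'cy': 209.36307431740286, 'position': array([1.15387528, 0.03245536, 0.97227347]), 'attitude': array([-0.19259968,  0.65238319,  0.70451564, -0.20238392])}
{'time_s': 0.1, 'qpos': array([ 1.14994835e+00,  1.50984636e-01,  1.43792367e+00,  8.36431881e-06,
        1.55378538e+00, -1.33990069e-01]), 'dq': array([ 0.00056406, -0.00279291, -0.00226726,  0.00190895, -0.00014184,
        0.00110618]), 'joint_torque': array([ 4.70009021e-03, -7.14385343e+01, -5.71787560e+01, -1.43612083e-04,
        7.07843341e-03, -7.53299605e-05]), 'eef_pos': array([0.16261882, 0.5513165 , 0.23072967]), 'ee_rot': array([-1.54794393e-04,  1.42937743e-01,  9.89731528e-01, -5.28324161e-04]), 'contact_force': array([1.16264603, 0.00153015, 0.07139384]), 'torque': array([ 0.04229463, -0.01653605,  0.03035418]), 'finger_force': 0.0, 'opening': 0.08531278397512843}
```

View pics/top0.png

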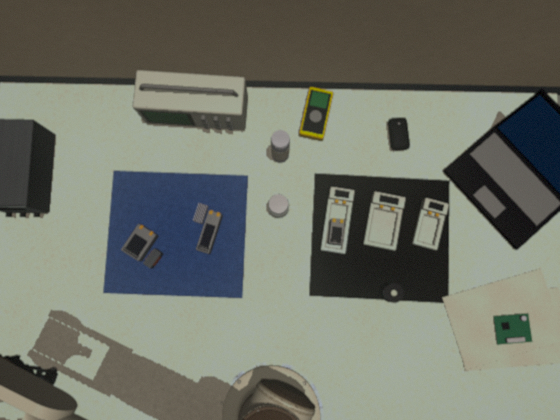

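View pics/scene0.png

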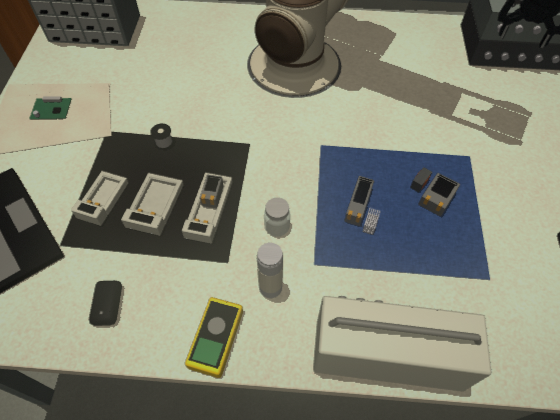

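The top view shows the long pack at about (208,231), the wide pack at (140,243), and the cradles at about (338,220), (385,220) and (431,223). The small pack sits in the long cradle at (335,232). The scene view agrees. I'll zoom in next.

```bash
cat > h.py <<'E'
import numpy as np, cv2
from scipy.spatial.transform import Rotation as R
def rot(q): return R.from_quat([q[1],q[2],q[3],q[0]])
def cast(c,uv,z,fish=False):
    uv=np.atleast_2d(np.asarray(uv,float)); d=np.c_[(uv[:,0]-c["cx"])/c["fx"],(uv[:,1]-c["cy"])/c["fy"],np.ones(len(uv))]
    if fish:
        r=np.hypot(d[:,0],d[:,1])+1e-12; d=np.c_[d[:,0]/r*np.sin(r),d[:,1]/r*np.sin(r),np.cos(r)]
    w=rot(c["attitude"]).apply(d); p=np.asarray(c["position"])
    return (p+w*((z-p[2])/w[:,2])[:,None])[:,:2]
E
python3 - <<'E'
from rig import env, optics
from h import *
c=optics.read_camera("top"); im=c["pixels"][:,:,::-1]
a=cv2.resize(im[190:280,105:245],None,fx=5,fy=5,interpolation=cv2.INTER_CUBIC)[:295]
a=cv2.resize(im[193:275,110:240],None,fx=4,fy=4,interpolation=cv2.INTER_CUBIC)
b=cv2.resize(im[180:260,310:460],None,fx=4,fy=4,interpolation=cv2.INTER_CUBIC)
o=np.zeros((a.shape[0],1,3),np.uint8)
w=np.zeros((600,600,3),np.uint8); w[:320,:600]=b[:320]; w[320:600,:520]=a[:280]
cv2.imwrite("pics/z.png",np.clip(w*1.5,0,255).astype(np.uint8))
for n,uv,z in [("long",(208,231),.04),("wide",(140,243),.04),("lc",(338,220),.022),("wc",(384,222),.022),("sc",(430,224),.022),("sp",(335,232),.048),("jar",(278,206),.085),("can",(280,140),.17),("spool",(393,292),.046),("heat",(200,213),.03),("trafo",(152,259),.034)]:
    print(n,cast(c,uv,z).round(3))
w=optics.read_camera("wrist"); cv2.imwrite("pics/w0.png",w["pixels"][:,:,::-1]); print({k:v for k,v in w.items() if k!="pixels"})
E
```

```text
long [[0.509 0.192]]
wide [[0.471 0.383]]
lc [[ 0.55  -0.179]]
wc [[ 0.547 -0.312]]
sc [[ 0.544 -0.444]]
sp [[ 0.512 -0.168]]
jar [[ 0.578 -0.006]]
can [[ 0.741 -0.008]]
spool [[ 0.348 -0.33 ]]
heat [[0.561 0.219]]
trafo [[0.426 0.348]]
{'fx': 325.19226210127806, 'fy': 325.19226210127806, 'cx': 279.5089795516695, 'cy': 208.17010844908506, 'position': array([0.09751828, 0.57121969, 0.3727319 ]), 'attitude': array([0.11006559, 0.79317635, 0.59324276, 0.0825825 ])}
```

View pics/z.png

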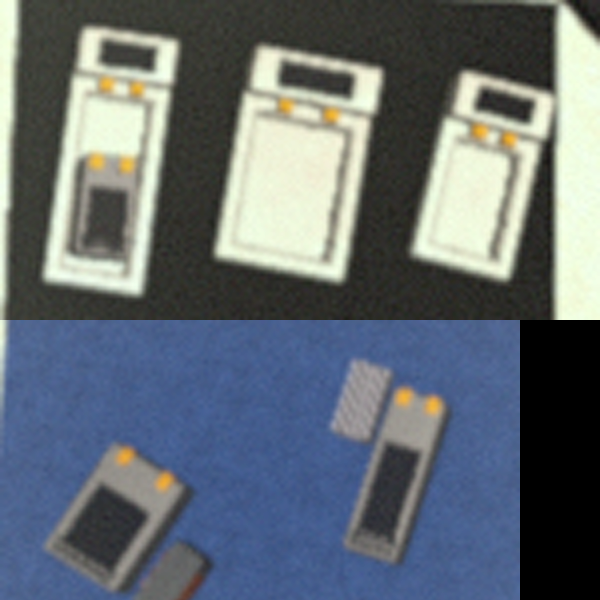

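View pics/w0.png

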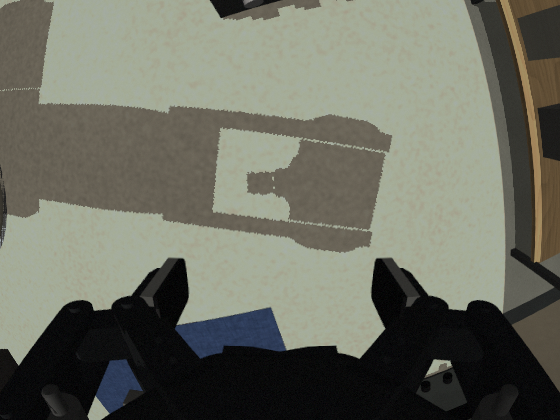

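The zoomed view shows every contact end facing away from the robot (+x), with yaws of roughly -6° to -35°. The heatsink is beside the contact half of the long pack, and the transformer is beside the rib half of the wide pack. The wrist camera is clear above row 250 or so, so I'll fly over the blue mat.

carry_out:
  commands:
    - [[0.13,-0.09,0.03,0,1],[0.26,-0.18,0.06,0,1],[0.39,-0.27,0.09,0,1],[0.52,-0.36,0.12,0,1],[0.65,-0.45,0.15,0,1],[0.78,-0.54,0.17,0,1],[0.91,-0.63,0.17,0,1],[1,-0.7,0.17,0,1],[1,-0.7,0.17,0,1],[1,-0.7,0.17,0,1]]

```text
time_s: 1.03
eef_pos: [0.467, 0.3376, 0.2817]
ee_rot: [0.0, 0.145, 0.989, -0.001]
contact_force: [0.3, -1.0, -0.1]
opening: 0.085
finger_force: 0.0
```

carry_out:
  commands:
    - [[0.1,-0.08,0,0,1],[0.2,-0.15,0,0,1],[0.3,-0.2,0,0,1],[0.35,-0.2,0,0,1],[0.35,-0.2,0,0,1],[0.35,-0.2,0,0,1]]

```text
time_s: 1.53
eef_pos: [0.568, 0.2812, 0.2815]
ee_rot: [-0.001, 0.143, 0.99, -0.0]
contact_force: [-0.5, 1.1, 0.0]
opening: 0.0858
finger_force: 0.0
```

Run:
```python
from rig import env, optics
from h import *
import pickle
w=optics.read_camera("wrist"); pickle.dump(w,open("wb.pkl","wb"))
cv2.imwrite("pics/w1.png",np.clip(w["pixels"][:,:,::-1]*1.4,0,255).astype(np.uint8)); print({k:v for k,v in w.items() if k!="pixels"})
o=env.get_obs(); print(o["time_s"],o["eef_pos"],o["ee_rot"],o["contact_force"])
```

```text
{'fx': 325.19226210127806, 'fy': 325.19226210127806, 'cx': 279.5089795516695, 'cy': 208.17010844908506, 'position': array([0.50309308, 0.30105682, 0.42341938]), 'attitude': array([0.1096623 , 0.79353162, 0.59288569, 0.08226965])}
1.5833 [0.56737131 0.28157952 0.28186705] [-4.29623485e-04  1.42978523e-01  9.89725682e-01 -1.79596534e-04] [-0.93406417 -0.50674644 -0.30178376]
```

View pics/w1.png

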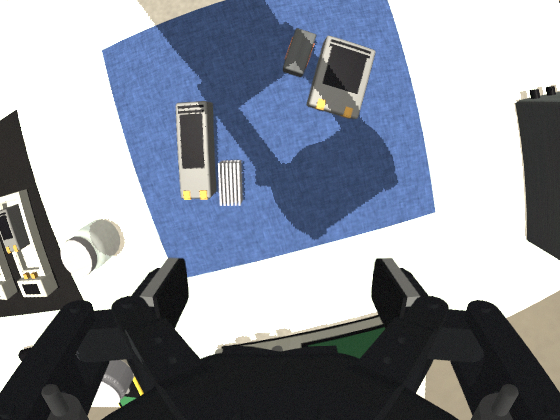

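The wrist view shows the long pack at about (195,150), the heatsink at (231,183), the wide pack at (342,77) and the transformer at (299,52). I'll zoom in for the corners.

Run:
```python
from h import *
import pickle
w=pickle.load(open("wb.pkl","rb")); im=w["pixels"][:,:,::-1]
c=im[30:215,165:385]; c=np.clip((c/255.)**0.6*255*1.1,0,255).astype(np.uint8)
cv2.imwrite("pics/c1.png",cv2.resize(c,None,fx=3.2,fy=3.2,interpolation=cv2.INTER_CUBIC))
```

```text
(no output)
```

View pics/c1.png

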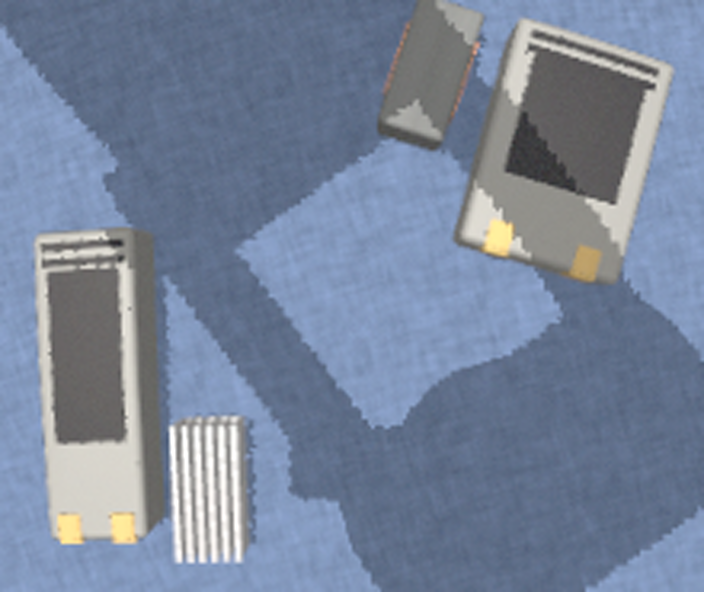

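Crop corners of the top faces: long pack (37,236), (133,233), (148,536), (52,538); wide pack (519,22), (671,68), (614,280), (460,238).

```bash
cat >> h.py <<'E'
def fit(w,cr,z,L,W,fish=True,name=""):
    # corners: rib-left, rib-right, contact-right, contact-left (image of tool view)
    p=cast(w,cr,z,fish); s=[np.linalg.norm(p[i]-p[(i+1)%4]) for i in range(4)]
    ax=(p[2]+p[3]-p[0]-p[1]); c=p.mean(0); y=np.degrees(np.arctan2(ax[1],ax[0]))
    print(name,"c",c.round(4),"yaw",y.round(2),"sides W,L,W,L",np.round(s,4),"want",W,L); return c,y
E
python3 - <<'E'
from h import *
import pickle
w=pickle.load(open("wb.pkl","rb"))
f=lambda a:np.array(a)/3.2+[165-.34,30-.34]
fit(w,f([(37,236),(133,233),(148,536),(52,538)]),.04,.12,.04,name="long")
fit(w,f([(519,22),(671,68),(614,280),(460,238)]),.04,.09,.062,name="wide")
print("heat",cast(w,f([(172,428),(244,420),(244,560),(172,562)]),.03,True).round(3))
print("trafo",cast(w,f([(382,127),(437,140),(484,15)]),.034,True).round(3))
print("tool yaw",np.degrees(2*np.arctan2(.98973,.14298)))
E
```

```text
long c [0.5083 0.1907] yaw -15.92 sides W,L,W,L [0.0374 0.1154 0.039  0.117 ] want 0.04 0.12
wide c [0.4739 0.3864] yaw -31.2 sides W,L,W,L [0.0593 0.0855 0.0593 0.0857] want 0.062 0.09
heat [[0.533 0.214]
 [0.539 0.242]
 [0.591 0.224]
 [0.584 0.197]]
trafo [[0.448 0.323]
 [0.458 0.341]
 [0.415 0.372]]
tool yaw 163.5594266358398
```

Now on to the cradles.

carry_out:
  commands:
    - [[-0.01,-0.13,0,0,1],[-0.02,-0.26,0,0,1],[-0.03,-0.39,0,0,1],[-0.04,-0.52,0,0,1],[-0.05,-0.65,0,0,1],[-0.05,-0.78,0,0,1],[-0.05,-0.91,0,0,1],[-0.05,-1,0,0,1]]

```text
time_s: 2.25
eef_pos: [0.5516, -0.0204, 0.2828]
ee_rot: [0.0, 0.143, 0.99, -0.0]
contact_force: [0.2, 0.3, -0.4]
opening: 0.0854
finger_force: 0.0
```

carry_out:
  commands:
    - [[0.0,-0.13,0,0,1],[0.02,-0.26,0,0,1],[0.04,-0.39,0,0,1],[0.06,-0.52,0,0,1],[0.08,-0.65,0,0,1],[0.1,-0.78,0,0,1],[0.14,-0.91,0,0,1],[0.16,-0.97,0,0,1],[0.16,-0.97,0,0,1],[0.16,-0.97,0,0,1],[0.16,-0.97,0,0,1]]

```text
time_s: 3.17
eef_pos: [0.6006, -0.3081, 0.2826]
ee_rot: [0.0, 0.142, 0.99, 0.0]
contact_force: [-0.6, 0.0, 1.2]
opening: 0.0852
finger_force: 0.0
```

Run:
```python
from rig import env, optics
from h import *
import pickle
w=optics.read_camera("wrist"); pickle.dump(w,open("wc.pkl","wb"))
im=w["pixels"][:,:,::-1]
print(w["position"],w["attitude"])
o=env.get_obs(); print(o["time_s"],o["eef_pos"],o["ee_rot"],o["qpos"].round(2))
# bounding box of black mat zone guess: use projection of cradle area
A=rot(w["attitude"])
def proj(P):
    d=A.inv().apply(np.asarray(P)-w["position"]); t=np.arctan2(np.hypot(*d[:2]),d[2]); k=np.hypot(*d[:2])
    return w["cx"]+w["fx"]*t*d[0]/k, w["cy"]+w["fy"]*t*d[1]/k
q=np.array([proj(p) for p in [(.64,-.12,.03),(.64,-.5,.03),(.46,-.12,.03),(.46,-.5,.03)]]); print(q.round())
lo=np.maximum(q.min(0)-5,0).astype(int); hi=(q.max(0)+5).astype(int); hi=np.minimum(hi,[560,420])
s=min(800/(hi-lo)[0],600/(hi-lo)[1]); s=int(s*10)/10; print("lo",lo,"s",s)
c=im[lo[1]:hi[1],lo[0]:hi[0]]; cv2.imwrite("pics/c2.png",cv2.resize(c,None,fx=s,fy=s,interpolation=cv2.INTER_CUBIC))
```

```text
[ 0.53542294 -0.28846003  0.42447647] [0.10982175 0.79289862 0.59358431 0.08311812]
3.2167 [ 0.60063982 -0.3079269   0.28285053] [ 2.27565449e-04  1.42178915e-01  9.89840947e-01 -6.18062386e-05] [-0.59  0.35  1.08  0.    1.7  -1.87]
[[425. 165.]
 [153. 242.]
 [392.  29.]
 [109. 117.]]
lo [103  24] s 2.4
```

View pics/c2.png

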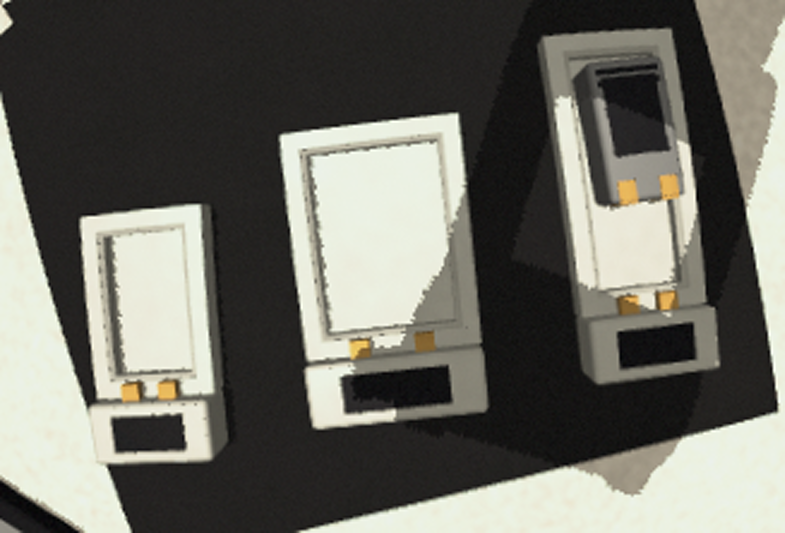

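The crop shows block corners as follows. Small cradle: (80,216), (209,205), housing line (213,392)–(93,405). Wide cradle: (280,133), (458,114), (480,344), (305,361). Long cradle: (541,38), (672,29), (705,303), (578,318). Small pack top: (592,70), (658,62), (684,195), (610,205).

Run:
```python
from h import *
import pickle
w=pickle.load(open("wc.pkl","rb"))
f=lambda a:np.array(a)/2.4+[103-.3,24-.3]
for n,cr,z,L,W,half in [("sc",[(80,216),(209,205),(213,392),(93,405)],.022,.102,.07,.051),("wc",[(280,133),(458,114),(480,344),(305,361)],.022,.12,.092,.06),("lc",[(541,38),(672,29),(705,303),(578,318)],.022,.15,.07,.075)]:
    c,y=fit(w,f(cr),z,L,W,name=n)
    p=cast(w,f(cr),z,True); m=p[:2].mean(0); t=np.radians(y); print("   from rib end:",(m+half*np.array([np.cos(t),np.sin(t)])).round(4))
fit(w,f([(592,70),(658,62),(684,195),(610,205)]),.048,.072,.04,name="sp")
# brass masks
im=w["pixels"]; h=cv2.cvtColor(im,cv2.COLOR_RGB2HSV)
m=cv2.inRange(h,(12,120,90),(30,255,255)); n,l,s,ce=cv2.connectedComponentsWithStats(m)
for i in range(1,n):
    if s[i,4]>12: print(ce[i].round(1),s[i,4],cast(w,ce[i],.026,True).round(3),cast(w,ce[i],.046,True).round(3))
```

```text
sc c [ 0.5292 -0.4422] yaw -16.81 sides W,L,W,L [0.0747 0.1002 0.0726 0.1058] want 0.07 0.102
   from rib end: [ 0.5288 -0.4421]
wc c [ 0.5342 -0.3111] yaw -10.87 sides W,L,W,L [0.0912 0.1201 0.0922 0.1204] want 0.092 0.12
   from rib end: [ 0.534  -0.3111]
lc c [ 0.5339 -0.1776] yaw -8.33 sides W,L,W,L [0.0714 0.1494 0.0713 0.1488] want 0.07 0.15
   from rib end: [ 0.5343 -0.1777]
sp c [ 0.5169 -0.175 ] yaw -6.59 sides W,L,W,L [0.0342 0.0679 0.0387 0.0674] want 0.04 0.072
[381.4 101.4] 69 [[ 0.547 -0.159]] [[ 0.547 -0.166]]
[364.2 103.7] 68 [[ 0.545 -0.182]] [[ 0.545 -0.187]]
[380.6 148.7] 61 [[ 0.605 -0.175]] [[ 0.602 -0.181]]
[364.5 150.7] 59 [[ 0.602 -0.196]] [[ 0.599 -0.201]]
[279.6 165.8] 59 [[ 0.592 -0.304]] [[ 0.589 -0.304]]
[252.6 168.8] 60 [[ 0.586 -0.337]] [[ 0.583 -0.335]]
[157.1 186.8] 52 [[ 0.571 -0.466]] [[ 0.569 -0.457]]
[172.3 186.5] 56 [[ 0.577 -0.445]] [[ 0.575 -0.437]]
[442.6 269.6] 1001 [[ 0.805 -0.112]] [[ 0.792 -0.121]]
```

Measurements hold up against the given sizes. Now the small pack: hover, descend, grip.

carry_out:
  commands:
    - [[-0.07,0.11,-0.1,0.03,0.41],[-0.14,0.22,-0.22,0.06,0.41],[-0.21,0.33,-0.34,0.09,0.41],[-0.28,0.443,-0.46,0.1,0.41],[-0.28,0.443,-0.58,0.1,0.41],[-0.28,0.443,-0.64,0.1,0.41],[-0.28,0.443,-0.64,0.1,0.41],[-0.28,0.443,-0.64,0.1,0.41]]
  grip_force: 50

```text
time_s: 3.88
eef_pos: [0.5157, -0.1751, 0.0897]
ee_rot: [-0.001, 0.064, 0.998, 0.0]
contact_force: [0.6, 0.4, 0.4]
opening: 0.0604
finger_force: 0.0
```

Run:
```python
from rig import env, optics
from h import *
w=optics.read_camera("wrist"); s=optics.read_camera("scene")
a=cv2.resize(w["pixels"][60:380,140:440,::-1],None,fx=1.33,fy=1.33)
b=cv2.resize(s["pixels"][90:260,60:250,::-1],(400,358)); 
o=np.zeros((430,800,3),np.uint8); o[:min(425,a.shape[0]),:a.shape[1]]=a[:425]; o[:358,400:]=b
cv2.imwrite("pics/w3.png",np.clip(o*1.3,0,255).astype(np.uint8)); print(env.get_obs()["eef_pos"],env.get_obs()["opening"])
```

```text
[ 0.51798246 -0.17719934  0.09279288] 0.05992888305378463
```

View pics/w3.png

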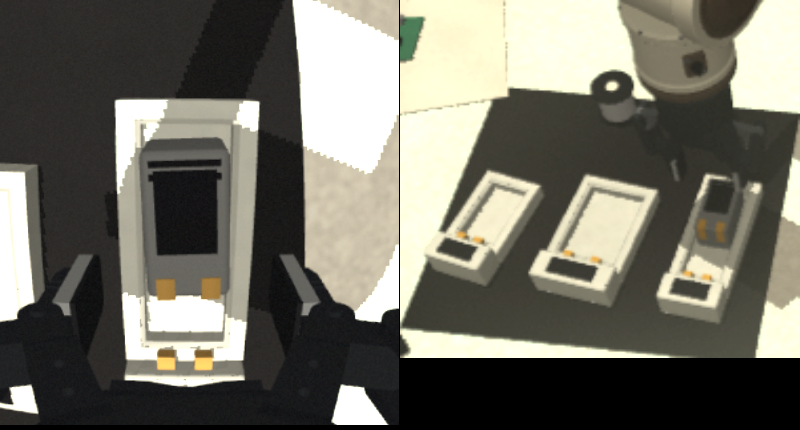

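Fingers straddle the small pack symmetrically (pack centred at column 188, fingers at about 190). Descend and grip.

carry_out:
  commands:
    - [[0,0,-0.08,0,0.41],[0,0,-0.16,0,0.41],[0,0,-0.21,0,0.41],[0,0,-0.21,0,0.41],[0,0,-0.21,0,-0.4],[0,0,-0.21,0,-0.4],[0,0,-0.21,0,-0.4],[0,0,-0.21,0,-0.4],[0,0,-0.21,0,-0.4],[0,0,-0.21,0,-0.4]]
  grip_force: 50

```text
time_s: 4.82
eef_pos: [0.5182, -0.1775, 0.0298]
ee_rot: [0.002, 0.065, 0.998, -0.001]
contact_force: [0.4, -1.9, 8.4]
opening: 0.039
finger_force: 51.6
```

carry_out:
  commands:
    - [[0,0,0.06,0,-0.4],[0,0,0.14,0,-0.4],[0,0,0.24,0,-0.4],[0.02,-0.11,0.33,0,-0.4],[0.06,-0.23,0.33,-0.02,-0.4],[0.1,-0.35,0.33,-0.04,-0.4],[0.14,-0.47,0.33,-0.06,-0.4],[0.18,-0.6,0.33,-0.08,-0.4],[0.22,-0.72,0.33,-0.103,-0.4],[0.25,-0.84,0.33,-0.103,-0.4],[0.277,-0.95,0.33,-0.103,-0.4],[0.277,-0.95,0.33,-0.103,-0.4]]

```text
time_s: 5.82
eef_pos: [0.5995, -0.4674, 0.1261]
ee_rot: [0.0, 0.147, 0.989, -0.001]
contact_force: [-1.7, 0.3, -2.6]
opening: 0.0389
finger_force: 51.7
```

carry_out:
  commands:
    - [[0,0,0,0,-0.4],[0,0,0,0,-0.4],[0,0,0,0,-0.4]]

```text
time_s: 6.07
eef_pos: [0.5999, -0.4608, 0.1273]
ee_rot: [0.0, 0.145, 0.989, -0.0]
contact_force: [-0.1, -0.0, -2.3]
opening: 0.0388
finger_force: 51.7
```

Run:
```python
from rig import env, optics
from h import *
import pickle
w=optics.read_camera("wrist"); pickle.dump(w,open("wd.pkl","wb"))
cv2.imwrite("pics/w4.png",cv2.resize(w["pixels"][0:400,:,::-1],None,fx=1.42,fy=1.42,interpolation=cv2.INTER_CUBIC))
o=env.get_obs(); print(w["position"],w["attitude"],o["eef_pos"],o["ee_rot"],o["opening"],o["contact_force"])
```

```text
[ 0.53479089 -0.44068927  0.2691107 ] [0.11035571 0.7943493  0.59158061 0.08284433] [ 0.59994982 -0.46067909  0.12730124] [ 3.30871466e-04  1.44811378e-01  9.89459195e-01 -2.36273725e-04] 0.0388396308476414 [-0.09958204  0.27144865 -2.38178807]
```

View pics/w4.png

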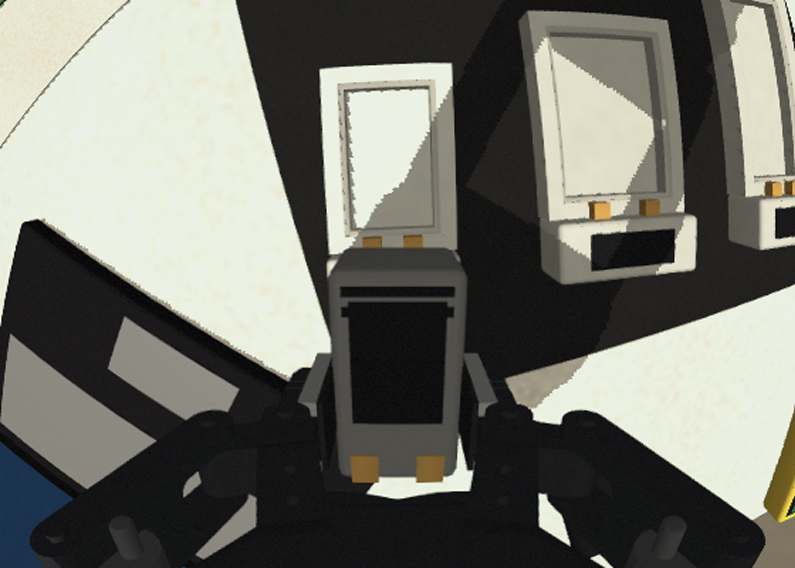

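The small cradle block corners are at (320,69), (453,64), (457,248), (329,250) in the 1.42x picture. The held pack's top is at about (331,272), (464,268), (458,472), (341,477).

Run:
```python
from h import *
import pickle
w=pickle.load(open("wd.pkl","rb"))
f=lambda a:np.array(a)/1.42-.15
fit(w,f([(320,69),(453,64),(457,248),(329,250)]),.022,.102,.07,name="sc")
fit(w,f([(341,85),(436,81),(436,229),(348,232)]),.020,.08,.048,name="pocket")
fit(w,f([(331,272),(464,268),(458,472),(341,477)]),.1475,.072,.04,name="held")
fit(w,f([(519,14),(667,20),(686,219),(548,223)]),.022,.12,.092,name="wc")
```

```text
sc c [ 0.5278 -0.4425] yaw -14.69 sides W,L,W,L [0.0705 0.1004 0.0699 0.0992] want 0.07 0.102
pocket c [ 0.5276 -0.4421] yaw -15.37 sides W,L,W,L [0.0505 0.0808 0.0479 0.0805] want 0.048 0.08
held c [ 0.5938 -0.4578] yaw -16.1 sides W,L,W,L [0.0361 0.0678 0.0385 0.0687] want 0.04 0.072
wc c [ 0.5359 -0.3127] yaw -8.8 sides W,L,W,L [0.0968 0.1243 0.0943 0.1188] want 0.092 0.12
```

carry_out:
  commands:
    - [[-0.08,0.02,0,0.005,-0.4],[-0.16,0.04,-0.03,0.01,-0.4],[-0.223,0.053,-0.1,0.014,-0.4],[-0.223,0.053,-0.18,0.014,-0.4],[-0.223,0.053,-0.22,0.014,-0.4],[-0.223,0.053,-0.25,0.014,-0.4],[-0.223,0.053,-0.27,0.014,-0.4],[-0.223,0.053,-0.285,0.014,-0.4],[-0.223,0.053,-0.295,0.014,-0.4],[-0.223,0.053,-0.305,0.014,-0.4],[-0.223,0.053,-0.305,0.014,-0.4]]

```text
time_s: 7.03
eef_pos: [0.533, -0.4457, 0.0346]
ee_rot: [-0.0, 0.134, 0.991, -0.0]
contact_force: [-0.4, 0.4, -2.7]
opening: 0.0389
finger_force: 51.7
```

No contact and the pack is already below the rim, so it's in the pocket. Lower to the floor.

carry_out:
  commands:
    - [[0,0,-0.008,0,-0.4],[0,0,-0.016,0,-0.4],[0,0,-0.021,0,-0.4],[0,0,-0.024,0,-0.4],[0,0,-0.024,0,-0.4]]

```text
time_s: 7.45
eef_pos: [0.5331, -0.4459, 0.0298]
ee_rot: [0.001, 0.134, 0.991, -0.001]
contact_force: [-7.9, 8.6, 21.7]
opening: 0.0386
finger_force: 54.5
```

Resting on the floor (z matches the pick-up height). Release and rise.

carry_out:
  commands:
    - [[0,0,0.003,0,-0.05],[0,0,0.003,0,0.1],[0,0,0.003,0,0.3],[0,0,0.003,0,0.4],[0,0,0.003,0,0.4],[0,0,0.06,0,0.4],[0,0,0.16,0,0.4],[0,0,0.28,0,0.4],[0,0,0.42,0,0.4],[0,0,0.56,0,0.4],[0,0,0.63,0,0.4],[0,0,0.63,0,0.4]]

```text
time_s: 8.45
eef_pos: [0.5339, -0.4468, 0.2231]
ee_rot: [0.003, 0.134, 0.991, -0.003]
contact_force: [0.3, 0.0, -1.2]
opening: 0.0599
finger_force: 0.0
```

```bash
cat >> h.py <<'E'
def brass(c,lo=(12,120,90),mn=10):
    h=cv2.cvtColor(c["pixels"],cv2.COLOR_RGB2HSV); m=cv2.inRange(h,lo,(30,255,255)); n,l,s,ce=cv2.connectedComponentsWithStats(m)
    return [(ce[i],s[i,4]) for i in range(1,n) if mn<s[i,4]<700]
E
python3 - <<'E'
from rig import env, optics
from h import *
import pickle
w=optics.read_camera("wrist"); pickle.dump(w,open("we.pkl","wb"))
cv2.imwrite("pics/w5.png",cv2.resize(w["pixels"][0:400,:,::-1],None,fx=1.42,fy=1.42,interpolation=cv2.INTER_CUBIC))
o=env.get_obs(); print(o["eef_pos"],o["ee_rot"],o["opening"],o["qpos"].round(2))
for u,a in brass(w): print(u.round(1),a,cast(w,u,.026,True).round(4),cast(w,u,.047,True).round(4))
E
```

```text
[ 0.53351042 -0.44632693  0.21973744] [ 0.00190583  0.13434336  0.99093177 -0.00156767] 0.05998338319639114 [-0.81  0.41  1.14 -0.    1.59 -2.11]
[490.8 185.1] 56 [[ 0.6029 -0.1945]] [[ 0.5946 -0.209 ]]
[503.8 183.4] 50 [[ 0.6061 -0.1727]] [[ 0.5975 -0.1885]]
[414.5 199.1] 70 [[ 0.5928 -0.3033]] [[ 0.585 -0.311]]
[387.  201.1] 79 [[ 0.5863 -0.3365]] [[ 0.5789 -0.3422]]
[271.  214.1] 155 [[ 0.5664 -0.4653]] [[ 0.5602 -0.4629]]
[291.8 214.2] 144 [[ 0.5726 -0.4435]] [[ 0.5661 -0.4425]]
[ 19.9 238.2] 17 [[ 0.5062 -0.8306]] [[ 0.5038 -0.8056]]
[  6.2 246.2] 24 [[ 0.5103 -0.8726]] [[ 0.5076 -0.8449]]
[ 10.6 305.1] 689 [[ 0.6066 -0.9402]] [[ 0.598  -0.9084]]
[527.2 355.5] 24 [[ 0.9524 -0.0928]] [[ 0.9223 -0.1136]]
```

The small pack's brass contacts merge with the cradle's in the mask, so it's seated at the housing end. Next is the long pack, grasped 12 mm towards its rib end to stay clear of the heatsink.

carry_out:
  commands:
    - [[0,0.13,0,0,0.41],[-0.01,0.26,0,0,0.41],[-0.02,0.39,0,0,0.41],[-0.03,0.52,0,0,0.41],[-0.04,0.65,0,0,0.41],[-0.05,0.78,0,0,0.41],[-0.06,0.91,0,0,0.41],[-0.06,1,0,0,0.41]]

```text
time_s: 9.17
eef_pos: [0.5137, -0.1427, 0.2155]
ee_rot: [-0.001, 0.134, 0.991, 0.0]
contact_force: [-0.0, -0.2, 0.3]
opening: 0.0599
finger_force: 0.0
```

carry_out:
  commands:
    - [[0,0.13,0,0,0.41],[-0.01,0.26,0,0,0.41],[-0.02,0.39,0,0,0.41],[-0.03,0.52,0,0,0.41],[-0.04,0.65,0,0,0.41],[-0.05,0.78,0,0,0.41],[-0.06,0.91,0,-0.005,0.41],[-0.061,1,0,-0.005,0.41]]

```text
time_s: 9.83
eef_pos: [0.4953, 0.1572, 0.2155]
ee_rot: [-0.001, 0.138, 0.99, -0.0]
contact_force: [1.2, -0.3, -0.2]
opening: 0.0602
finger_force: 0.0
```

carry_out:
  commands:
    - [[0,0.1,-0.08,0,0.41],[0,0.132,-0.2,0,0.41],[0,0.132,-0.32,0,0.41],[0,0.132,-0.39,0,0.41],[0,0.132,-0.39,0,0.41],[0,0.132,-0.39,0,0.41]]

```text
time_s: 10.33
eef_pos: [0.4959, 0.1937, 0.0987]
ee_rot: [-0.001, 0.138, 0.99, -0.001]
contact_force: [0.5, 0.1, 0.4]
opening: 0.0603
finger_force: 0.0
```

Run:
```python
from rig import env, optics
from h import *
import pickle
w=optics.read_camera("wrist"); pickle.dump(w,open("wf.pkl","wb"))
o=env.get_obs(); print(o["eef_pos"],o["ee_rot"],o["opening"])
for u,a in brass(w): print(u.round(1),a,cast(w,u,.04,True).round(4))
v=cv2.resize(w["pixels"][0:400,:,::-1],None,fx=1.42,fy=1.42,interpolation=cv2.INTER_CUBIC)
e=pickle.load(open("we.pkl","rb")); v[:220,:300]=cv2.resize(e["pixels"][130:240,205:355,::-1],(300,220))
cv2.imwrite("pics/w6.png",v)
```

```text
[0.49679746 0.19381505 0.1002418 ] [-1.98523541e-06  1.38345836e-01  9.90383979e-01 -5.90143556e-05] 0.06021757410107937
[489.9 169.5] 160 [[0.4988 0.3521]]
[519.1 182.7] 125 [[0.5161 0.3807]]
[262.5 311. ] 153 [[0.5569 0.1642]]
[291.8 310.9] 146 [[0.5626 0.1848]]
[  9.  369.5] 31 [[ 0.5914 -0.1751]]
[ 18.1 370.3] 30 [[ 0.5922 -0.1543]]
```

View pics/w6.png

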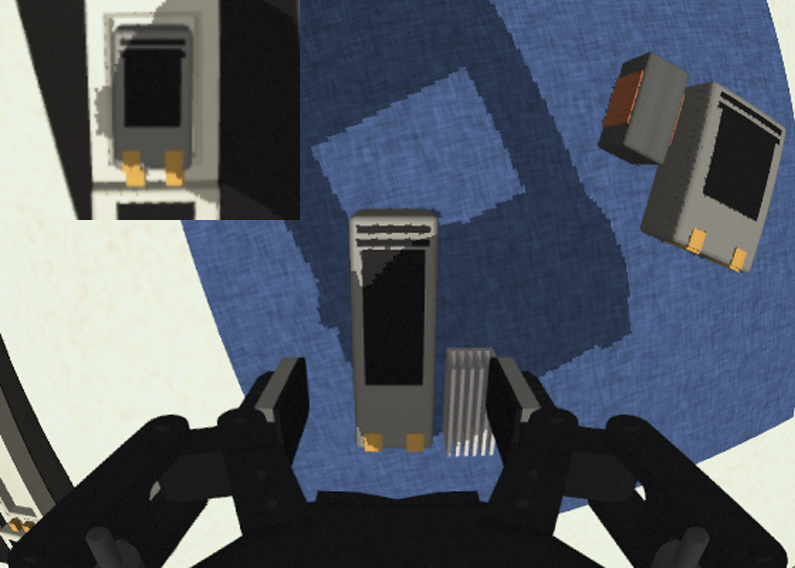

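The inset shows the small pack seated in its pocket with contacts at the housing. The long pack's top is at (351,222)–(434,448), centred between the fingers; the heatsink's near corners are at (446,350), (495,348).

Run:
```python
from h import *
import pickle
w=pickle.load(open("wf.pkl","rb"))
f=lambda a:np.array(a)/1.42-.15
c,y=fit(w,f([(351,222),(436,222),(434,446),(357,448)]),.04,.12,.04,name="long")
t=np.radians(-15.9);A=np.array([[np.cos(t),np.sin(t)],[-np.sin(t),np.cos(t)]])
print("heat uv",((cast(w,f([(446,352),(495,350),(446,456)]),.03,True)-c)@A.T).round(4), "tcp uv",A@(np.array([.4965,.194])-c))
c,y=fit(w,f([(712,84),(783,130),(750,270),(660,236)]),.04,.09,.062,name="wide")
```

```text
long c [0.5079 0.1898] yaw -15.51 sides W,L,W,L [0.0371 0.1144 0.04   0.1157] want 0.04 0.12
heat uv [[0.0077 0.0254]
 [0.0069 0.0502]
 [0.0707 0.0283]] tcp uv [-0.01215705  0.00094315]
wide c [0.4722 0.3831] yaw -32.84 sides W,L,W,L [0.0582 0.0835 0.069  0.0862] want 0.062 0.09
```

Shift 6 mm further towards the rib end, descend and grip.

carry_out:
  commands:
    - [[-0.02,0.002,-0.04,0,0.41],[-0.02,0.002,-0.13,0,0.41],[-0.02,0.002,-0.21,0,0.41],[-0.02,0.002,-0.262,0,0.41],[-0.02,0.002,-0.262,0,0.41],[-0.02,0.002,-0.262,0,-0.4],[-0.02,0.002,-0.262,0,-0.4],[-0.02,0.002,-0.262,0,-0.4],[-0.02,0.002,-0.262,0,-0.4],[-0.02,0.002,-0.262,0,-0.4],[-0.02,0.002,-0.262,0,-0.4]]
  grip_force: 65

```text
time_s: 11.3
eef_pos: [0.4919, 0.1947, 0.0234]
ee_rot: [0.002, 0.138, 0.99, 0.001]
contact_force: [-1.0, -1.0, 7.5]
opening: 0.0385
finger_force: 66.9
```

carry_out:
  commands:
    - [[0,0,0.05,0,-0.4],[0,0,0.13,0,-0.4],[0,0,0.24,0,-0.4],[0,0,0.37,0,-0.4],[0,-0.06,0.48,0,-0.4],[0.01,-0.16,0.5,0,-0.4],[0.02,-0.28,0.5,0.02,-0.4],[0.03,-0.41,0.5,0.03,-0.4],[0.04,-0.54,0.5,0.05,-0.4],[0.05,-0.67,0.5,0.06,-0.4],[0.06,-0.8,0.5,0.07,-0.4],[0.07,-0.93,0.5,0.083,-0.4]]

```text
time_s: 12.3
eef_pos: [0.5114, -0.0865, 0.1726]
ee_rot: [0.001, 0.073, 0.997, -0.0]
contact_force: [1.1, 1.0, -4.5]
opening: 0.0384
finger_force: 66.7
```

carry_out:
  commands:
    - [[0.005,-0.1,0,0,-0.4],[0.01,-0.2,0,0,-0.4],[0.013,-0.27,-0.03,0,-0.4],[0.013,-0.303,-0.1,0,-0.4],[0.013,-0.303,-0.2,0,-0.4],[0.013,-0.303,-0.28,0,-0.4],[0.013,-0.303,-0.3,0,-0.4],[0.013,-0.303,-0.3,0,-0.4],[0.013,-0.303,-0.3,0,-0.4]]

```text
time_s: 13.05
eef_pos: [0.5161, -0.1756, 0.0827]
ee_rot: [0.001, 0.073, 0.997, -0.0]
contact_force: [0.0, 0.6, -3.9]
opening: 0.0383
finger_force: 66.6
```

Run:
```python
from rig import env, optics
from h import *
import pickle
w=optics.read_camera("wrist"); pickle.dump(w,open("wg.pkl","wb"))
o=env.get_obs(); print(o["eef_pos"],o["ee_rot"],o["opening"],o["contact_force"],o["qpos"].round(2))
for u,a in brass(w): print(u.round(1),a,cast(w,u,.1,True).round(4),cast(w,u,.022,True).round(4))
for n in("scene","top"):
    s=optics.read_camera(n)
    pickle.dump(s,open(n+".pkl","wb"))
    for u,a in brass(s,mn=3): print(n,u.round(1),a,cast(s,u,.1).round(4),cast(s,u,.022).round(4))
```

```text
[ 0.51636027 -0.1756866   0.08313548] [ 1.20059182e-03  7.32753608e-02  9.97310868e-01 -5.58679753e-04] 0.03867065049849447 [-0.96135599 -0.06616178 -4.1657619 ] [-0.47  0.18  1.71 -0.    1.25 -1.89]
[  2.1 314.7] 44 [[ 0.5288 -0.3593]] [[ 0.579 -0.481]]
[ 17.  317.4] 43 [[ 0.5302 -0.3433]] [[ 0.5813 -0.4549]]
[137.2 336.6] 45 [[ 0.5415 -0.2532]] [[ 0.5996 -0.3084]]
scene [ 88.7 196.2] 36 [[ 0.5994 -0.432 ]] [[ 0.5498 -0.4736]]
scene [ 96.5 198.9] 39 [[ 0.6051 -0.4124]] [[ 0.556  -0.4521]]
scene [427.5 197.3] 19 [[0.5415 0.3308]] [[0.4867 0.3575]]
scene [193.  199.7] 30 [[ 0.5901 -0.1965]] [[ 0.5397 -0.217 ]]
scene [202.1 201.4] 32 [[ 0.5931 -0.1755]] [[ 0.5429 -0.1941]]
scene [440.3 203.9] 18 [[0.5573 0.3577]] [[0.504  0.3868]]
scene [139.6 209.7] 9 [[ 0.6256 -0.3097]] [[ 0.5784 -0.3402]]
scene [152.6 212.9] 9 [[ 0.6317 -0.2792]] [[ 0.585  -0.3071]]
scene [196.5 219.5] 8 [[ 0.6409 -0.1799]] [[ 0.595  -0.1989]]
scene [205.3 221.2] 10 [[ 0.6436 -0.16  ]] [[ 0.598  -0.1772]]
top [315.  113.8] 387 [[ 0.8398 -0.1042]] [[ 0.8671 -0.1092]]
top [429.9 214.2] 26 [[ 0.5611 -0.4216]] [[ 0.5724 -0.4448]]
top [437.4 216.6] 24 [[ 0.5551 -0.4419]] [[ 0.566  -0.4662]]
top [141.  226.5] 12 [[0.5111 0.3661]] [[0.5195 0.388 ]]
top [150.5 232.8] 11 [[0.4944 0.3392]] [[0.5018 0.3595]]
```

All views agree with the target within about 2 mm. Lower in.

carry_out:
  commands:
    - [[0,0,-0.04,0,-0.4],[0,0,-0.08,0,-0.4],[0,0,-0.1,0,-0.4],[0,0,-0.115,0,-0.4],[0,0,-0.13,0,-0.4],[0,0,-0.145,0,-0.4],[0,0,-0.15,0,-0.4],[0,0,-0.15,0,-0.4]]

```text
time_s: 13.87
eef_pos: [0.5154, -0.1754, 0.0356]
ee_rot: [-0.0, 0.073, 0.997, 0.0]
contact_force: [0.1, -0.2, -3.3]
opening: 0.0383
finger_force: 66.7
```

carry_out:
  commands:
    - [[0,0,-0.008,0,-0.4],[0,0,-0.014,0,-0.4],[0,0,-0.018,0,-0.4],[0,0,-0.022,0,-0.4],[0,0,-0.022,0,-0.4]]

```text
time_s: 14.28
eef_pos: [0.5156, -0.1755, 0.0313]
ee_rot: [0.0, 0.073, 0.997, -0.0]
contact_force: [-15.1, 4.6, 28.1]
opening: 0.0385
finger_force: 70.5
```

Height is 7.9 mm above pick-up, which is the pocket floor. Release and rise.

carry_out:
  commands:
    - [[0,0,0.003,0,-0.05],[0,0,0.003,0,0.1],[0,0,0.003,0,0.3],[0,0,0.003,0,0.4],[0,0,0.003,0,0.4],[0,0,0.06,0,0.4],[0,0,0.16,0,0.4],[0,0,0.28,0,0.4],[0,0,0.42,0,0.4],[0,0,0.5,0,0.4],[0,0,0.5,0,0.4]]

```text
time_s: 15.2
eef_pos: [0.5172, -0.1762, 0.1852]
ee_rot: [0.004, 0.073, 0.997, -0.002]
contact_force: [0.4, -0.0, -0.7]
opening: 0.0598
finger_force: 0.0
```

Run:
```python
from rig import env, optics
from h import *
import pickle
w=optics.read_camera("wrist"); pickle.dump(w,open("wh.pkl","wb"))
o=env.get_obs(); print(o["eef_pos"],o["ee_rot"],o["opening"])
for u,a in brass(w): print(u.round(1),a,cast(w,u,.048,True).round(4),cast(w,u,.022,True).round(4))
s=optics.read_camera("scene")
for u,a in brass(s,mn=3): print(u.round(1),a,cast(s,u,.045).round(4))
```

```text
[ 0.51647982 -0.17586957  0.18215456] [ 2.20464475e-03  7.33930334e-02  9.97300186e-01 -9.70060364e-04] 0.05998825727288439
[ 44.  263.3] 45 [[ 0.5559 -0.4619]] [[ 0.5659 -0.4895]]
[269.7 269. ] 168 [[ 0.5879 -0.1958]] [[ 0.6009 -0.1986]]
[291.7 269.1] 155 [[ 0.591  -0.1749]] [[ 0.6043 -0.1758]]
[ 56.7 267.4] 65 [[ 0.5623 -0.4427]] [[ 0.5729 -0.4685]]
[ 68.2 271.1] 44 [[ 0.5682 -0.4264]] [[ 0.5793 -0.4507]]
[142.8 271.7] 81 [[ 0.5761 -0.3264]] [[ 0.588  -0.3414]]
[171.  273.9] 85 [[ 0.5814 -0.2954]] [[ 0.5938 -0.3075]]
[ 88.7 196.2] 36 [[ 0.5644 -0.4613]]
[ 96.6 198.9] 38 [[ 0.5705 -0.4404]]
[427.5 197.3] 19 [[0.5029 0.3496]]
[440.3 203.9] 18 [[0.5197 0.3782]]
[139.6 209.7] 9 [[ 0.5923 -0.3312]]
[196.2 211.6] 28 [[ 0.5872 -0.1975]]
[205.  213.5] 32 [[ 0.5907 -0.1761]]
[152.6 212.9] 9 [[ 0.5987 -0.2988]]
[196.4 219.3] 9 [[ 0.6081 -0.1935]]
[205.2 221.1] 12 [[ 0.6112 -0.1725]]
```

The long pack's contacts sit at the cradle's contacts, so it's seated. Now the wide pack.

carry_out:
  commands:
    - [[-0.01,0.12,0.05,0,0.75],[-0.02,0.25,0.05,0,0.75],[-0.03,0.38,0.05,-0.02,0.75],[-0.04,0.51,0.05,-0.05,0.75],[-0.05,0.64,0.05,-0.08,0.75],[-0.06,0.77,0.05,-0.11,0.75],[-0.07,0.9,0.05,-0.14,0.75],[-0.07,1,0.05,-0.17,0.75]]

```text
time_s: 15.97
eef_pos: [0.4931, 0.1272, 0.193]
ee_rot: [-0.001, 0.206, 0.978, -0.0]
contact_force: [0.3, -0.8, 0.3]
opening: 0.0746
finger_force: 0.0
```

carry_out:
  commands:
    - [[0,0.13,0,-0.02,0.75],[0,0.26,0,-0.04,0.75],[0,0.39,-0.02,-0.06,0.75],[0,0.52,-0.04,-0.083,0.75],[0,0.65,-0.08,-0.083,0.75],[0,0.77,-0.12,-0.083,0.75],[0,0.825,-0.17,-0.083,0.75],[0,0.825,-0.2,-0.083,0.75],[0,0.825,-0.2,-0.083,0.75],[0,0.825,-0.2,-0.083,0.75]]

```text
time_s: 16.8
eef_pos: [0.494, 0.3713, 0.1331]
ee_rot: [-0.001, 0.269, 0.963, -0.001]
contact_force: [0.0, 0.7, 0.9]
opening: 0.0749
finger_force: 0.0
```

Run:
```python
from rig import env, optics
from h import *
import pickle
w=optics.read_camera("wrist"); pickle.dump(w,open("wi.pkl","wb"))
o=env.get_obs(); print(o["eef_pos"],o["ee_rot"],o["opening"],"yaw",np.degrees(2*np.arctan2(o["ee_rot"][2],o["ee_rot"][1]))-180)
for u,a in brass(w): print(u.round(1),a,cast(w,u,.04,True).round(4))
h=cv2.cvtColor(w["pixels"],cv2.COLOR_RGB2HSV)
m=((h[...,1]<90)|(h[...,0]<90)).astype(np.uint8)  # not blue
m[300:]=0
n,l,s,ce=cv2.connectedComponentsWithStats(m)
for i in range(1,n):
    if s[i,4]>300:
        cn=max(cv2.findContours((l==i).astype(np.uint8),0,2)[0],key=cv2.contourArea)
        ap=cv2.approxPolyDP(cn,4,True)[:,0]
        print(s[i],ce[i].round(),ap.tolist() if len(ap)<14 else len(ap))
```

```text
[0.49454412 0.3711709  0.13425064] [-2.14854200e-04  2.69203133e-01  9.63083316e-01 -3.91518861e-04] 0.07469370019168059 yaw -31.233711506152673
[260.6 227.4] 166 [[0.4986 0.3526]]
[304.4 227.4] 166 [[0.516  0.3813]]
[    0     0   239   199 20830] [74. 62.] [[0, 198], [105, 91], [178, 36], [238, 0], [0, 0]]
[  318     0   242   300 48763] [473. 128.] [[318, 0], [374, 93], [417, 182], [458, 291], [450, 299], [559, 299], [559, 0]]
[ 240  115   86  121 9866] [282. 173.] [[242, 116], [244, 231], [320, 232], [324, 117]]
[ 190  118   43   71 2811] [211. 152.] [[193, 118], [192, 186], [221, 188], [231, 167], [231, 120]]
[   0  200   64  100 3038] [ 20. 267.] [[0, 200], [0, 299], [63, 299]]
[ 131  254   70   46 1865] [176. 282.] [[197, 257], [182, 254], [147, 292], [131, 299], [198, 299]]
[ 359  254   70   46 1868] [383. 282.] [[362, 257], [361, 299], [428, 299], [412, 292], [377, 254]]
```

Run:
```python
from h import *
import pickle
w=pickle.load(open("wi.pkl","rb"))
c,y=fit(w,[(242,116),(324,117),(320,232),(244,231)],.04,.09,.062,name="wide")
t=np.radians(-31.2);A=np.array([[np.cos(t),np.sin(t)],[-np.sin(t),np.cos(t)]])
print("tcp uv",A@(np.array([.4944,.3712])-c), "brass mid uv", A@(np.array([.5073,.36695])-c))
print("trafo uv",((cast(w,[(193,118),(192,186),(221,188),(231,167),(231,120)],.034,True)-c)@A.T).round(4))
```

```text
wide c [0.4729 0.3877] yaw -31.55 sides W,L,W,L [0.0588 0.0871 0.0587 0.0869] want 0.062 0.09
tcp uv [ 0.02692818 -0.00296712] brass mid uv [4.01639961e-02 8.01267784e-05]
trafo uv [[-0.0437 -0.0671]
 [ 0.0087 -0.0701]
 [ 0.0105 -0.0471]
 [-0.0057 -0.0388]
 [-0.0411 -0.0381]]
```

carry_out:
  commands:
    - [[0.011,0.005,-0.08,0,0.75],[0.011,0.005,-0.18,0,0.75],[0.011,0.005,-0.27,0,0.75],[0.011,0.005,-0.34,0,0.75],[0.011,0.005,-0.38,0,0.75],[0.011,0.005,-0.4,0,0.75],[0.011,0.005,-0.4,0,0.75],[0.011,0.005,-0.4,0,0.2],[0.011,0.005,-0.4,0,0.2],[0.011,0.005,-0.4,0,0.2],[0.011,0.005,-0.4,0,0.2],[0.011,0.005,-0.4,0,0.2]]
  grip_force: 80

```text
time_s: 17.85
eef_pos: [0.4987, 0.3739, 0.0164]
ee_rot: [0.001, 0.269, 0.963, 0.001]
contact_force: [0.2, -3.0, 7.6]
opening: 0.0604
finger_force: 88.1
```

carry_out:
  commands:
    - [[0,0,0.05,0,0.2],[0,0,0.13,0,0.2],[0,0,0.24,0,0.2],[0,0,0.37,0,0.2],[0,-0.06,0.48,0,0.2],[0,-0.16,0.5,0,0.2],[0.01,-0.28,0.5,0.03,0.2],[0.02,-0.41,0.5,0.06,0.2],[0.03,-0.54,0.5,0.09,0.2],[0.04,-0.67,0.5,0.12,0.2],[0.05,-0.8,0.5,0.15,0.2],[0.06,-0.93,0.5,0.18,0.2]]

```text
time_s: 18.85
eef_pos: [0.5155, 0.0928, 0.1653]
ee_rot: [0.001, 0.129, 0.992, 0.0]
contact_force: [0.7, 0.0, -5.2]
opening: 0.0602
finger_force: 88.8
```

carry_out:
  commands:
    - [[0.01,-0.13,0,0.02,0.2],[0.02,-0.26,0,0.046,0.2],[0.03,-0.39,0,0.046,0.2],[0.04,-0.52,0,0.046,0.2],[0.05,-0.65,0,0.046,0.2],[0.07,-0.78,0,0.046,0.2],[0.09,-0.91,0,0.046,0.2],[0.1,-1,0,0.046,0.2]]

```text
time_s: 19.52
eef_pos: [0.5458, -0.2088, 0.1651]
ee_rot: [0.001, 0.095, 0.995, -0.001]
contact_force: [1.0, 0.1, -4.3]
opening: 0.0601
finger_force: 89.0
```

carry_out:
  commands:
    - [[0.02,-0.13,0,0,0.2],[0.04,-0.26,0,0,0.2],[0.053,-0.34,-0.02,0,0.2],[0.053,-0.367,-0.08,0,0.2],[0.053,-0.367,-0.18,0,0.2],[0.053,-0.367,-0.26,0,0.2],[0.053,-0.367,-0.3,0,0.2],[0.053,-0.367,-0.3,0,0.2],[0.053,-0.367,-0.3,0,0.2]]

```text
time_s: 20.27
eef_pos: [0.5619, -0.3155, 0.0753]
ee_rot: [0.0, 0.094, 0.996, -0.0]
contact_force: [0.9, 0.7, -5.2]
opening: 0.0603
finger_force: 88.8
```

Run:
```python
from rig import env, optics
from h import *
o=env.get_obs(); print(o["eef_pos"],o["ee_rot"],o["opening"],o["contact_force"],"yaw",np.degrees(2*np.arctan2(o["ee_rot"][2],o["ee_rot"][1]))-180)
for n in("scene","wrist"):
    s=optics.read_camera(n)
    for u,a in brass(s,mn=3): print(n,u.round(1),a,cast(s,u,.095,n=="wrist").round(4),cast(s,u,.023,n=="wrist").round(4))
```

```text
[ 0.56194138 -0.31550437  0.07534237] [ 1.94129828e-04  9.44312731e-02  9.95531353e-01 -1.49541772e-04] 0.060261300606639076 [ 0.90847925  0.7446006  -5.19573983] yaw -10.837174340426571
scene [134.9 190.1] 25 [[ 0.5712 -0.3346]] [[ 0.5234 -0.3647]]
scene [ 88.7 196.2] 37 [[ 0.5962 -0.4347]] [[ 0.5504 -0.473 ]]
scene [148.6 193.3] 24 [[ 0.5775 -0.3014]] [[ 0.5302 -0.3288]]
scene [ 96.5 198.9] 39 [[ 0.6019 -0.4149]] [[ 0.5566 -0.4516]]
scene [139.4 209.8] 8 [[ 0.6229 -0.312 ]] [[ 0.5793 -0.3402]]
scene [196.4 212.1] 27 [[ 0.619  -0.1844]] [[ 0.5752 -0.2022]]
scene [205.  213.5] 32 [[ 0.621  -0.1649]] [[ 0.5773 -0.1811]]
scene [152.3 212.6] 7 [[ 0.6279 -0.2818]] [[ 0.5847 -0.3075]]
scene [196.5 219.5] 8 [[ 0.6379 -0.1811]] [[ 0.5956 -0.1986]]
scene [205.2 221.1] 12 [[ 0.6404 -0.1615]] [[ 0.5983 -0.1774]]
wrist [494.9 235.1] 169 [[ 0.5624 -0.2103]] [[ 0.6016 -0.1564]]
wrist [467.5 244.3] 487 [[ 0.5633 -0.2267]] [[ 0.603  -0.1825]]
wrist [ 67.1 265.4] 145 [[ 0.5391 -0.418 ]] [[ 0.5647 -0.4857]]
wrist [ 90.3 271.4] 229 [[ 0.5439 -0.4045]] [[ 0.5723 -0.4643]]
wrist [109.5 277.3] 122 [[ 0.5482 -0.3943]] [[ 0.5791 -0.4482]]
wrist [318.8 307.5] 444 [[ 0.5787 -0.3003]] [[ 0.6275 -0.2991]]
wrist [241.5 308.9] 429 [[ 0.5729 -0.3346]] [[ 0.6183 -0.3534]]
```

Wrist and scene views agree that the wide pack is over its pocket within 2 mm. Lower in.

carry_out:
  commands:
    - [[0,0,-0.04,0,0.2],[0,0,-0.08,0,0.2],[0,0,-0.1,0,0.2],[0,0,-0.115,0,0.2],[0,0,-0.13,0,0.2],[0,0,-0.142,0,0.2],[0,0,-0.147,0,0.2],[0,0,-0.147,0,0.2]]

```text
time_s: 21.03
eef_pos: [0.5616, -0.3155, 0.03]
ee_rot: [-0.0, 0.095, 0.996, 0.0]
contact_force: [-0.2, -0.5, -5.1]
opening: 0.0606
finger_force: 88.8
```

carry_out:
  commands:
    - [[0,0,-0.008,0,0.2],[0,0,-0.014,0,0.2],[0,0,-0.019,0,0.2],[0,0,-0.023,0,0.2],[0,0,-0.023,0,0.2]]

```text
time_s: 21.45
eef_pos: [0.5618, -0.3156, 0.0245]
ee_rot: [0.0, 0.095, 0.996, -0.0]
contact_force: [-4.8, 3.2, 7.6]
opening: 0.0603
finger_force: 90.5
```

Floor reached (8.1 mm above the pick-up height). Release and rise clear.

carry_out:
  commands:
    - [[0,0,0,0,0.5],[0,0,0,0,0.6],[0,0,0.001,0,0.75],[0,0,0.001,0,0.75],[0,0,0.001,0,0.75],[0,0,0.06,0,0.75],[0,0,0.16,0,0.75],[0,0,0.28,0,0.75],[0,0,0.42,0,0.75],[0,0,0.56,0,0.75],[0,0,0.65,0,0.75],[0,0,0.65,0,0.75]]

```text
time_s: 22.45
eef_pos: [0.5631, -0.3165, 0.2256]
ee_rot: [0.004, 0.095, 0.996, -0.002]
contact_force: [0.3, -0.9, 1.1]
opening: 0.0749
finger_force: 0.0
```

carry_out:
  commands:
    - [[0.05,0,0.03,0,0.75],[0.13,0,0.06,0,0.75],[0.13,0,0.1,0,0.75],[0.13,0,0.1,0,0.75]]

```text
time_s: 22.78
eef_pos: [0.6016, -0.3156, 0.25]
ee_rot: [0.001, 0.094, 0.996, -0.001]
contact_force: [-0.5, -0.0, 1.3]
opening: 0.0748
finger_force: 0.0
```

Run:
```python
from rig import env, optics
from h import *
import pickle
w=optics.read_camera("wrist"); pickle.dump(w,open("wz.pkl","wb"))
o=env.get_obs(); print(o["time_s"],o["eef_pos"],o["opening"],o["contact_force"])
for u,a in brass(w): print(u.round(1),a,cast(w,u,.047,True).round(4))
# dark label (top centre of packs) -> centroid and orientation at z=.048
g=cv2.cvtColor(w["pixels"],cv2.COLOR_RGB2GRAY)
for n,c,y in [("small",(.528,-.4425),-15),("wide",(.534,-.311),-10.9),("long",(.534,-.1777),-8.3)]:
    ax=np.array([np.cos(np.radians(y)),np.sin(np.radians(y))]); nn=np.array([-ax[1],ax[0]])
    b=[(u,v) for u,_ in brass(w) for v in [(cast(w,u,.047,True)[0]-c)@np.c_[ax,nn]]]
    print(n,[np.round(v,4).tolist() for u,v in b if abs(v[1])<.03 and 0<v[0]<.09])
s0=cv2.imread("pics/scene0.png")[:,:,::-1]; s1=optics.read_camera("scene")["pixels"]
for nm,(x,y) in {"jar":(277,217),"can":(270,270),"spool":(161,135),"heat":(372,220),"trafo":(421,179)}.items():
    A=s0[y-14:y+14,x-14:x+14].astype(float);B=s1[y-14:y+14,x-14:x+14].astype(float); 
    print(nm,cv2.phaseCorrelate(A.mean(2),B.mean(2)),abs(A-B).mean().round(1))
```

```text
22.8333 [ 0.60096408 -0.31564623  0.24891197] 0.07506428679549658 [-0.23862205  0.02445565 -0.62246366]
[383.4 147.6] 79 [[ 0.585 -0.196]]
[401.5 147.8] 83 [[ 0.5884 -0.1747]]
[257.4 156.4] 83 [[ 0.5707 -0.333 ]]
[288.4 155.6] 82 [[ 0.5761 -0.3004]]
[379.4 160.4] 65 [[ 0.5984 -0.2025]]
[397.3 160. ] 61 [[ 0.6013 -0.1814]]
[147.7 172.8] 133 [[ 0.5624 -0.4597]]
[164.7 173.5] 142 [[ 0.5677 -0.4393]]
[257.5 168.1] 72 [[ 0.5831 -0.3354]]
[286.9 167.6] 74 [[ 0.5886 -0.3043]]
[421.9 362.5] 126 [[ 0.9132 -0.1527]]
small [[0.0377, -0.0077], [0.0375, 0.0134]]
wide [[0.0402, -0.0147], [0.0394, 0.0184], [0.0529, -0.0147], [0.0523, 0.0169]]
long [[0.0531, -0.0108], [0.0534, 0.0108], [0.0673, -0.0152], [0.0671, 0.0061]]
jar ((0.023139892964799458, 0.0008337965238585099), 1.000510972023639) 13.3
can ((-0.0008567145148674626, 0.013099977437411425), 0.9982747618734007) 12.9
spool ((-0.022102280291877108, 0.0020521348761572966), 1.0047766214211828) 7.4
heat ((0.25435233601554685, 0.3498378958676671), 0.7622834172268198) 14.9
trafo ((0.2438711855629645, 0.028403548175461424), 0.6447518773785643) 10.7
```

All three packs measure as seated with contacts at the housings, and the bystanders haven't moved. Handing in.

```bash
python3 -c "
from rig import close_job
print(close_job())"
```

```text
the job is handed in; nothing more can be done
None
```

All three packs are lying flat in their own cradles with their contact ends at the housings, the bystanders look undisturbed, and the job was handed in at about 23 s.

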